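# Swap the chuck and the holder on the splined spindle

## Robot

A 6-joint arm with a two-finger parallel gripper is mounted at the origin on the work surface. World frame = base frame: x ahead of the robot, y to its left, z up, the work surface at z = 0. Lengths are in m, angles in rad, forces in N, time in s.
With the tool pointing down it reaches from about 0.25 to 0.775 m from the base axis. Payload 4 kg.
Tool frame: the origin (TCP) lies between the finger pads; the fingertips stand 8 mm ahead of it and the grasp point (between the pads) lies 11 mm behind it; z points along the fingers, y is the line along which they close (so a half turn about z gives the same grasp; the last joint's range is limited). The gripper opens to 85 mm and grips with 20 to 120 N. Pads are 22 mm wide; open, the fingers measure 114 mm over their backs; the gripper's body (76 mm by 85 mm) begins 54 mm behind the grasp point. The pads swing forward as they close: fully open they stand 13 mm farther back than shut.
Start: joints at [-1.398, 0.087, 1.371, -0, 1.684, -0.103], TCP at [0.15, -0.529, 0.239] pointing down, gripper open.
Joint ranges: [-3.1, 3.1], [-0.76, 2.03], [0.27, 2.55], [-1.08, 4.22], [0.17, 2.65], [-2.57, 2.57]. Speed limits (rad/s): [2.79, 2.79, 3.14, 3.14, 3.14, 3.14].

## Interface

Orientations are given as a unit quaternion [x, y, z, w].
In Python, from cell import ctrl gives the robot as it stands. The module is installed in compiled form; this text tells all that it offers.
- The arm moves only by the tool play_rows, never from a script. Its argument "targets" is a list of rows, each a list of 7 numbers: the opening, from 0 (shut) to 1 (fully open), then the shift along the tool's x, y, z each as a share of 0.25 m, from -1 to 1, then the turn, a rotation vector about the tool's x, y, z each as a share of 360 degrees, from -1 to 1. In form: [[gripper, x, y, z, rx, ry, rz], ...]. A call has exactly 5 rows; each row shifts and turns the commanded pose from where the row before left it, along the tool's axes as they then stand; what a row does not reach is not made up. A row lasts 1/8 s, in which the tool goes at most 62.5 mm and 10.7 degrees, less where a joint would pass 70% of its speed; a pose out of reach is approached as far as the arm can. A call with a number of a shift or a turn outside -1 to 1 is refused whole. A call with a gripper value outside its range is refused whole. The fingers move at their own pace and stop on an object; "newtons" is the grip in N (left out, the last holds). Time passes only in rows, so rows that do not move let the fingers close, or fill a call up. It gives the time, the measured TCP pose, the force, the opening and the grip force at its end, in the units of the state.
- ctrl.get_state(): the state, without advancing time (a new reading comes with each control period).
- ctrl.camera(name): name is "scene" or "top" or "wrist"; returns the picture (480x640x3 uint8, blue, green, red); there is no depth.
- ctrl.calibration(name): a dict with "fx", "fy", "cx", "cy" (pixels), "k1" (the pictures are not rectified: a ray, as slopes to the right and down, at radius r is drawn at 1 + k1 r^2 times it, then the intrinsics apply), "R" (3x3) and "t" (3): a world point X has camera coordinates R X + t. Camera axes: x right, y down, z forward; pixel columns grow to the right and rows downward; lengths in m; the calibration is good to about 2 mm. A picture is of the moment at which its call begins: read the wrist's pose just before it. calibration takes no time and is no camera call; for the wrist camera it gives the pose at the moment of the call.
- ctrl.hand_in(): hands the job in; it is judged then, once.
The state is a dict: "time": time; "joint_positions": joint angles; "qd": joint speeds; "tau": joint torques, N m; "tcp_pos": TCP position; "orientation": TCP orientation; "wrist_force": force on the tool from outside, world axes, zero at the start; "moment": the same for the moment, N m; "gripper_width": finger opening in m; "finger_force": force on a finger pad.
Only numpy, scipy, OpenCV 4.12 (cv2) and the standard library are available. Lean on these libraries where they do the work, as an engineer would, in place of code of your own. Each camera call takes 0.05 s, during which the arm holds its last target. There are 200 camera calls.

## Task

Change over the spindle: swap the places of the four-jaw chuck on the splined spindle and the square-nosed holder in the tray. The holder must end fully home on the spindle, turned so that the splines line up, and the chuck upright and flat in the tray; set them down, do not drop them, and leave the other things on the bench where they are.

Things in the scene. Friction and masses are not known exactly. Their poses are not given: they have to be found in the camera images.
- chuck: Four-jaw chuck, steel, 0.6-0.85 kg, on the spindle at the start. Round body 64 mm diameter, 28 mm high, four separate jaws on top. Its see-through bore (32 mm diameter) has four internal teeth reaching in to a 22 mm circle; the four slots between them, for the spindle's teeth, lie along its own x and y axes. Origin: centre of the underside; z up.
- chuck_grip (a point): Where to grip the chuck: on its axis, 52 mm above its underside, with the fingertips kept above the 28 mm high body. The four jaws stand from 28 to 58 mm above the underside, at plus and minus x and y, each 12 mm wide; over the flat outer faces of two opposite jaws it is 44 mm (take either pair).
- holder: Square-nosed holder, steel, 0.55-0.8 kg, in the tray at the start at any yaw. Body and splined bore exactly as the chuck's (slots along its own x and y, so it fits the spindle in any of four quarter turns), but with a hollow square nose on top instead of jaws. Origin: centre of the underside; z up.
- holder_grip (a point): Where to grip the holder: on its axis, 52 mm above its underside, with the fingertips kept above the 28 mm high body. The square nose stands from 28 to 58 mm above the underside, 42 x 42 mm outside, its sides square to the holder's x and y axes (take either pair).
- spindle_seat (a point): Centre of the top face of the spindle's flange, 35 mm above the bench, where an attachment's underside rests when fully home; z up. The spindle head is a fixed blue block 104 x 104 x 25 mm, its sides along this frame's x and y, with a dark flange 76 mm in diameter and 10 mm thick on it.
- spindle_tip (a point): Top of the splined stub, 23 mm above the flange. Core 20 mm diameter, tapering to 13 mm in its last 6 mm. Four teeth along the frame's x and y, 6.8 mm wide, out to 15 mm radius, up to 16 mm above the flange (last 2 mm narrower): the core enters first. Play about 1 mm sideways, 6 degrees of turn either way; turned wrongly a part stands 16 mm proud.
- tray_in (a point): Centre of the inner floor (4 mm above the bench) of the fixed low square plywood tray, 100 x 100 mm outside, 92 x 92 mm inside, rim 10 mm above its floor. Axes along its sides, z up.
- mat_top (a point): Centre of the top of a round cork mat, 104 mm diameter, 3 mm thick, fixed on the bench and empty: room to set one thing down for a while.
- key: Bystander, loose: T-handled chuck key lying flat, 95 mm long, 70 mm wide cross-bar, 16 mm high. Origin: centre of its underside.
- parallel: Bystander, loose: plain steel bar 90 x 20 x 30 mm high. Origin: centre of its underside.
- vblock: Bystander, loose: dark steel V-block 50 x 45 x 34 mm high. Origin: centre of its underside.
- screwdriver: Bystander, loose: screwdriver lying flat, 200 mm long, handle 26 mm thick. Origin: centre of its underside.
- brush: Bystander, loose: brush lying flat, 200 mm long, about 20 to 40 mm high. Origin: centre of its underside.
- tape: Bystander, loose: tape measure 60 x 30 x 55 mm high. Origin: centre of its underside.
- oilcan: Bystander, loose: small round white plastic bottle, 52 mm diameter, 110 mm high. Origin: centre of its underside.
Things that resemble listed ones, but are neither listed nor needed, are in the scene too. Leave any black or blue look-alike of the holder alone.

How it is judged:
At the end, for the whole second after the job is handed in: The holder sits on the spindle within 3 mm of its axis and within 3 mm of the flange, the chuck stands in the tray within 22 mm of its centre and 4 mm of its floor, both upright within 0.1 rad and at rest (horizontal distance between holder and spindle_seat below 0.003 m and z of holder in the frame of spindle_seat between -0.004 and 0.003 m and horizontal distance between chuck and tray_in below 0.022 m and z of chuck in the frame of tray_in below 0.004 m and linear speed of each of chuck, holder below 0.02 m/s and angle between each of chuck, holder's own z axis and vertical below 0.1 rad); the robot touches nothing.
It fails at once if the chuck is dropped (falls freely by more than about 25 mm) (linear speed of chuck above 0.7 m/s and contact force between the fingers and chuck below 0.1 N).
It fails at once if the holder is dropped (falls freely by more than about 25 mm) (linear speed of holder above 0.7 m/s and contact force between the fingers and holder below 0.1 N).
It fails at once if one of the other things on the bench is moved by more than 30 mm (distance of any of key, parallel, vblock, screwdriver, brush, tape, oilcan from where it was at the start of the episode above 0.03 m).
It also fails if it takes over 67 s, if anything falls off the work surface, if the arm or the gripper's body presses on something with over 40 N, if the wrist force passes 120 N, or if a joint passes its speed limit or range.

## Working session

There is one attempt and no reset: what is moved stays moved. The work goes in short steps, Python scripts to look and compute and a tool call to move; the robot and the scene stay as the last step left them, time stands still between calls to the robot, and variables do not carry over. Pictures are saved under pics/ and viewed, at most 11 in all, crops included, and the job is handed in when it is done.

Besides the shell and the picture viewer there is one more tool, called after "Emit:" by a JSON object that holds its "method" and its "body". play_rows: Moves the arm, as the interface text tells. Shift numbers are shares of 0.25 m and turn numbers shares of 360 degrees, none past 1 either way. Its arguments: {"type":"object","properties":{"targets":{"type":"array","items":{"type":"array","items":{"type":"number"}}},"newtons":{"type":"number"}},"required":["targets"]}

```bash
mkdir -p pics
cat > h.py <<'E'
import numpy as np, cv2
from cell import ctrl
def ray(c,u,v):
    x=np.array([(u-c['cx'])/c['fx'],(v-c['cy'])/c['fy']]);s=x.copy()
    for _ in range(20): s=x/(1+c['k1']*(s@s))
    R=np.array(c['R']);t=np.array(c['t'])
    return -R.T@t, R.T@np.array([s[0],s[1],1])
def onz(c,u,v,z):
    o,d=ray(c,u,v); return o+d*(z-o[2])/d[2]
def proj(c,X):
    p=np.array(c['R'])@np.array(X)+np.array(c['t']);s=p[:2]/p[2]
    s=s*(1+c['k1']*(s@s)); return s[0]*c['fx']+c['cx'],s[1]*c['fy']+c['cy']
E
python3 - <<'E'
from h import *
for n in ["scene","top"]:
    im=ctrl.camera(n);cv2.imwrite(f"pics/{n}0.png",im)
    c=ctrl.calibration(n);print(n,{k:np.round(v,3).tolist() for k,v in c.items()}, ray(c,320,240)[0])
s=ctrl.get_state();print(s)
E
```

```text
scene {'fx': 516.095, 'fy': 516.095, 'cx': 320.168, 'cy': 234.911, 'k1': -0.022, 'R': [[-0.83, 0.557, 0.014], [0.321, 0.499, -0.805], [-0.455, -0.664, -0.593]], 't': [0.512, -0.137, 1.424]} [1.11714797 0.72828555 0.72750412]
top {'fx': 441.096, 'fy': 441.096, 'cx': 319.79, 'cy': 237.425, 'k1': 0.006, 'R': [[0.027, -0.999, -0.028], [-0.981, -0.021, -0.194], [0.193, 0.033, -0.981]], 't': [0.017, 0.591, 0.964]} [ 0.39316974 -0.00194911  1.06021882]
{'time': 0.1, 'joint_positions': array([-1.39810927e+00,  8.79261357e-02,  1.37211110e+00,  1.94989697e-05,
        1.68360455e+00, -1.03108976e-01]), 'qd': array([-1.28395651e-04, -1.91613693e-03, -3.32303379e-03,  1.12199663e-03,
       -1.77526651e-05,  1.49130359e-03]), 'tau': array([ 1.50978201e-03, -3.53017080e+01, -3.14217746e+01, -1.36930421e-04,
        7.94145948e-03, -1.33505358e-05]), 'tcp_pos': array([ 0.14969458, -0.52878981,  0.23822749]), 'orientation': array([ 9.90506457e-01,  1.37462393e-01, -2.59536534e-05, -1.02428162e-03]), 'wrist_force': array([0.23314945, 0.24013321, 0.49068153]), 'moment': array([-0.01209545, -0.03321687, -0.0304324 ]), 'finger_force': 0.0, 'gripper_width': 0.08568584129806986}
```

View pics/top0.png

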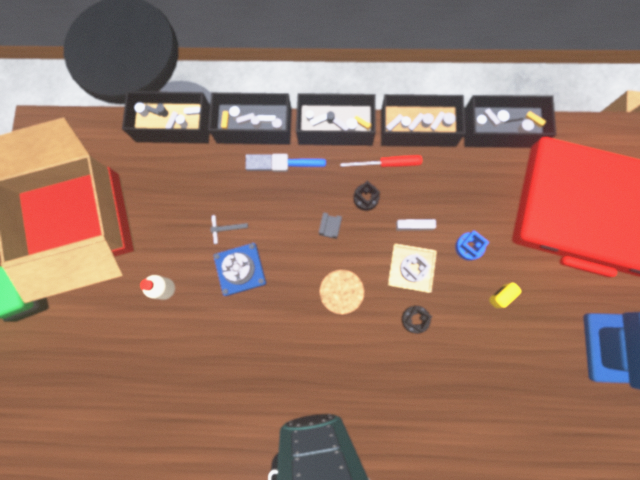

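View pics/scene0.png

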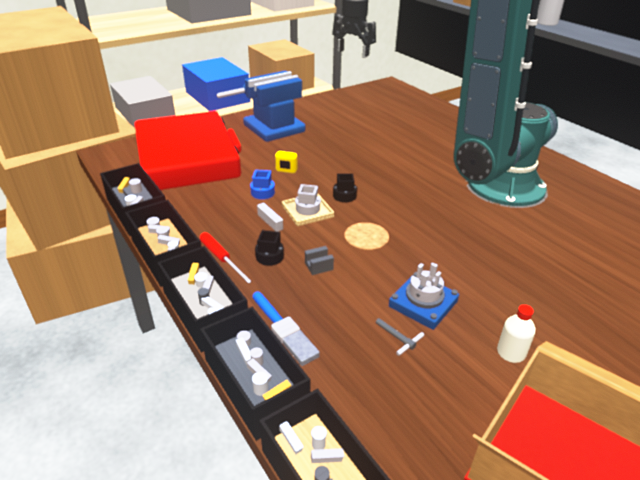

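The top view shows the chuck on the blue spindle head at (238,268), the cork mat at (342,291) and the tray at (413,268).

Holder candidates in the top view:
- **Grey/steel at (413,268):** sits in the tray.
- **Black at (367,195) and (417,319):** look-alikes.
- **Blue at (472,245):** look-alike.

The grey one fits because it is steel and in the tray. I'll confirm with a crop.

Run:
```python
from h import *
im=cv2.imread('pics/top0.png');c=ctrl.calibration("top")
cr=im[180:340,195:500];cv2.imwrite('pics/crop0.png',cv2.resize(cr,None,fx=2.6,fy=2.6,interpolation=cv2.INTER_CUBIC))
hsv=cv2.cvtColor(im,cv2.COLOR_BGR2HSV)
def rect(mask,box,z):
    m=np.zeros_like(mask);x0,y0,x1,y1=box;m[y0:y1,x0:x1]=mask[y0:y1,x0:x1]
    cs,_=cv2.findContours(m,cv2.RETR_EXTERNAL,cv2.CHAIN_APPROX_NONE);k=max(cs,key=cv2.contourArea)
    P=np.array([onz(c,*p[0],z)[:2] for p in k],np.float32)
    r=cv2.minAreaRect(P);print(np.round(r[0],4),np.round(r[1],4),r[2])
rect(cv2.inRange(hsv,(100,120,50),(130,255,255)),(205,235,275,300),.025)
rect(cv2.inRange(hsv,(10,30,150),(35,255,255)),(380,235,445,300),.014)
rect(cv2.inRange(hsv,(8,60,150),(35,255,255)),(310,260,375,320),.003)
print(onz(c,238,267,.08),onz(c,413,268,.062))
```

```text
[0.5169 0.2219] [0.1012 0.101 ] 17.362205505371094
[ 0.5329 -0.1886] [0.1563 0.153 ] 0.009539966471493244
[ 0.4764 -0.0232] [0.1404 0.1545] 1.2928180694580078
[0.51427887 0.21282404 0.08      ] [ 0.52338512 -0.18142939  0.062     ]
```

View pics/crop0.png

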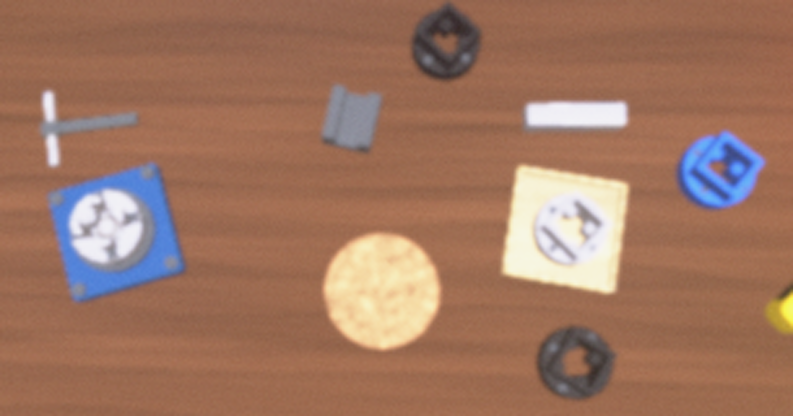

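The crop confirms it: the steel (grey) holder is in the plywood tray, and the look-alikes outside it are black and blue. I'll go above it.

Emit:
{"method": "play_rows", "body": {"targets": [[1,0.18,-0.093,0,0,0,0],[1,0.18,-0.093,0,0,0,0],[1,0.18,-0.093,0,0,0,0],[1,0.18,-0.093,0,0,0,0],[1,0.18,-0.093,0,0,0,0]]}}

```text
time: 0.72
tcp_pos: [0.3354, -0.3546, 0.2388]
orientation: [0.991, 0.137, -0.0, -0.0]
wrist_force: [0.6, -0.4, 0.2]
gripper_width: 0.0858
finger_force: 0.0
```

Emit:
{"method": "play_rows", "body": {"targets": [[1,0.18,-0.093,0,0,0,0],[1,0.18,-0.093,0,0,0,0],[1,0.18,-0.093,0,0,0,0],[1,0.18,-0.093,0,0,0,0],[1,0.1,-0.05,0,0,0,0]]}}

```text
time: 1.35
tcp_pos: [0.5043, -0.1966, 0.2385]
orientation: [0.99, 0.139, -0.0, -0.001]
wrist_force: [-0.8, -1.0, 0.4]
gripper_width: 0.0854
finger_force: 0.0
```

Run:
```python
from h import *
s=ctrl.get_state();c=ctrl.calibration("wrist");im=ctrl.camera("wrist");cv2.imwrite("pics/w1.png",im)
print(s['time'],s['tcp_pos'],s['orientation'],s['joint_positions'],{k:np.round(v,3).tolist() for k,v in c.items()})
print(proj(c,[.523,-.181,.06]), ray(c,320,240)[0]-s['tcp_pos'])
ct=ctrl.calibration("top")
Q=[onz(ct,195+u/2.6,180+v/2.6,.014)[:2] for u,v in [(517,165),(628,182),(615,293),(503,272)]]
print(np.round(Q,4),np.mean(Q,0),'mat',onz(ct,341.9,291.9,.003))
```

```text
1.35 [ 0.50430126 -0.19663076  0.23851912] [ 9.90340976e-01  1.38651716e-01 -4.30818080e-04 -5.17325931e-04] [-4.76738333e-01  6.88253026e-02  1.39195913e+00  3.49017400e-04
  1.68210922e+00  8.15896773e-01] {'fx': 364.731, 'fy': 364.731, 'cx': 329.737, 'cy': 236.366, 'k1': -0.019, 'R': [[0.274, -0.962, -0.002], [-0.925, -0.265, 0.273], [-0.263, -0.073, -0.962]], 't': [-0.328, 0.379, 0.495]}
(np.float64(317.9353830633282), np.float64(188.8050825230003)) [0.06592914 0.01803905 0.1338342 ]
[[ 0.5878 -0.1452]
 [ 0.5742 -0.2465]
 [ 0.4725 -0.2324]
 [ 0.4889 -0.132 ]] [ 0.530838  -0.1890185] mat [ 0.46990205 -0.02287743  0.003     ]
```

View pics/w1.png

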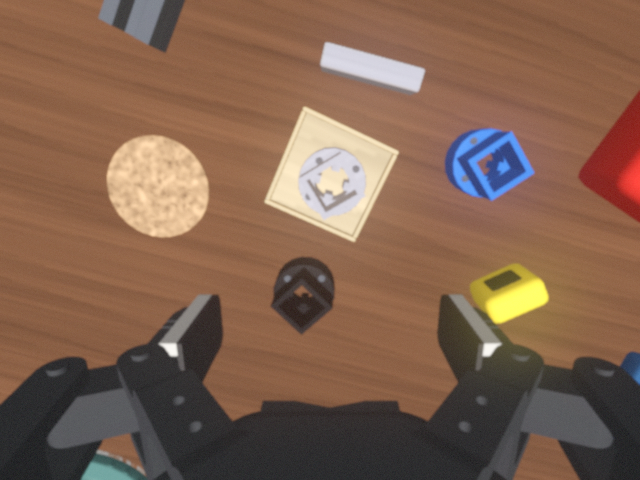

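The wrist view shows:
- The mat at (158,186).
- The tray, with corners (304,108), (398,153), (355,241) and (265,202).
- The steel holder at (332,182), its nose sides running about -30° in the image.
- Black and blue look-alikes at (302,295) and (490,163).

Next I'll measure them.

```bash
cat >> h.py <<'E'
def big(m):
    cs,_=cv2.findContours(m,cv2.RETR_EXTERNAL,cv2.CHAIN_APPROX_NONE);return max(cs,key=cv2.contourArea)
def pl(c,k,z): return np.array([onz(c,*p[0],z)[:2] for p in k],np.float32)
E
python3 - <<'E'
from h import *
im=cv2.imread('pics/w1.png');c=ctrl.calibration("wrist");s=ctrl.get_state()
hsv=cv2.cvtColor(im,cv2.COLOR_BGR2HSV)
m=np.zeros(im.shape[:2],np.uint8);cv2.fillPoly(m,[np.array([(304,108),(398,153),(355,241),(265,202)])],255)
g=cv2.bitwise_and(cv2.inRange(hsv,(0,0,60),(179,45,255)),m)
k=cv2.convexHull(big(g));print(cv2.boundingRect(k))
print('body circle z.032',cv2.minEnclosingCircle(pl(c,k,.032)),'z.018',cv2.fitEllipse(pl(c,k,.032)))
Q=[onz(c,*p,.014)[:2] for p in [(304,108),(398,153),(355,241),(265,202)]];print(np.round(Q,4),np.mean(Q,0))
e=np.array(Q[1])-Q[0];print(np.degrees(np.arctan2(e[1],e[0])),np.linalg.norm(e))
mm=cv2.inRange(hsv,(8,60,150),(35,255,255));mm[:,:90]=0;mm[:,230:]=0;mm[:120]=0;mm[260:]=0
print('mat',cv2.minAreaRect(pl(c,big(mm),.003)))
for p,q in [((308,180),(326,211)),((326,211),(358,193)),((300,178),(340,153))]:
    e=onz(c,*q,.045)-onz(c,*p,.045);print(np.degrees(np.arctan2(e[1],e[0])))
cr=im[95:255,250:410];cv2.imwrite('pics/cw1.png',cv2.resize(cr,None,fx=3.5,fy=3.5,interpolation=cv2.INTER_CUBIC))
E
```

```text
(297, 147, 70, 74)
body circle z.032 ((0.5278811454772949, -0.18956391513347626), 0.03467002883553505) z.018 ((0.5294189453125, -0.18960508704185486), (0.0639335885643959, 0.066611148416996), 93.03813934326172)
[[ 0.5873 -0.1462]
 [ 0.5727 -0.2435]
 [ 0.4771 -0.2298]
 [ 0.4909 -0.1318]] [ 0.53199005 -0.18783141]
-98.51872258837675 0.09839053656478444
mat ((0.4742276668548584, -0.031714506447315216), (0.10687378793954849, 0.12847813963890076), 10.068724632263184)
-134.37235841750214
-44.120737698704104
-42.39484703814663
```

View pics/cw1.png

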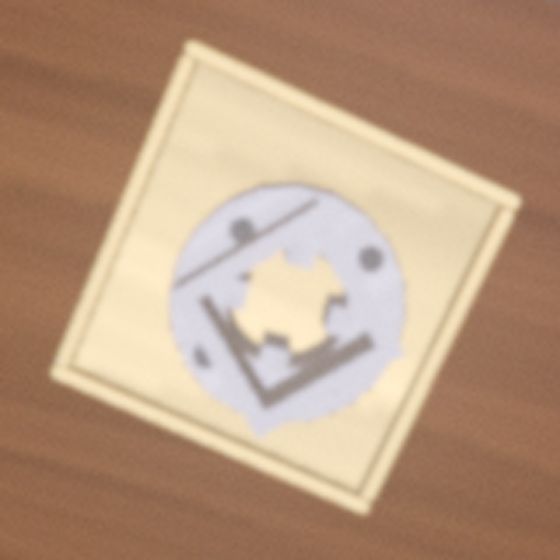

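Emit:
{"method": "play_rows", "body": {"targets": [[1,0.106,0.003,0,0,0,0],[1,0,0,0.15,0,0,-0.0282],[1,0,0,0.15,0,0,-0.0282],[1,0,0,0.15,0,0,-0.0282],[1,0,0,0.0,0,0,0]]}}

```text
time: 2.02
tcp_pos: [0.526, -0.1912, 0.1224]
orientation: [0.92, 0.392, -0.003, -0.004]
wrist_force: [-0.1, 0.4, 0.8]
gripper_width: 0.0851
finger_force: 0.0
```

Run:
```python
from h import *
s=ctrl.get_state();c=ctrl.calibration("wrist");im=ctrl.camera("wrist")
print(s['tcp_pos'],s['orientation'],proj(c,[.53,-.19,.032]))
cv2.imwrite("pics/w2.png",im)
```

```text
[ 0.52597638 -0.19124343  0.12241787] [ 0.92006707  0.39173152 -0.00322895 -0.00354737] (np.float64(334.0877522969741), np.float64(237.4860223486731))
```

View pics/w2.png

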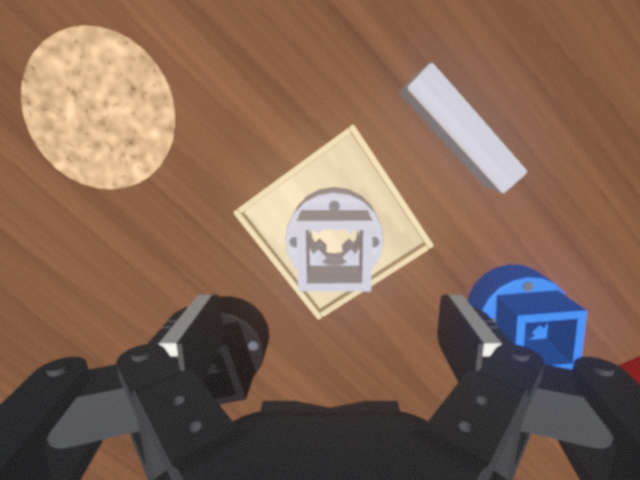

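The yaw matches (nose sides are parallel to the image axes) and the body is centred at (334,237), where I predicted it. The black and blue look-alikes are clear of the fingers. Now I'll descend and grip.

Emit:
{"method": "play_rows", "body": {"targets": [[1,0.01,0.004,0.1,0,0,0],[1,0,0,0.1,0,0,0],[1,0,0,0.07,0,0,0],[1,0,0,0.036,0,0,0],[1,0,0,0,0,0,0]]}}

```text
time: 2.7
tcp_pos: [0.5314, -0.1913, 0.0505]
orientation: [0.92, 0.393, -0.0, 0.0]
wrist_force: [-1.7, -1.0, -0.4]
gripper_width: 0.085
finger_force: 0.0
```

Emit:
{"method": "play_rows", "body": {"targets": [[0.3,0,0,0,0,0,0],[0.3,0,0,0,0,0,0],[0.3,0,0,0,0,0,0],[0.3,0,0,0,0,0,0],[0.3,0,0,0,0,0,0]], "newtons": 60}}

```text
time: 3.32
tcp_pos: [0.5317, -0.1911, 0.0515]
orientation: [0.92, 0.393, 0.0, 0.0]
wrist_force: [-1.3, 2.0, 5.5]
gripper_width: 0.0408
finger_force: 65.1
```

It is gripped about 6 mm too high, so I'll regrip lower.

Emit:
{"method": "play_rows", "body": {"targets": [[0.65,0,0,0,0,0,0],[0.65,0,0,0,0,0,0],[0.65,0,0,0.013,0,0,0],[0.65,0,0,0.013,0,0,0],[0.3,0,0,0,0,0,0]]}}

```text
time: 3.95
tcp_pos: [0.5312, -0.1913, 0.0435]
orientation: [0.92, 0.393, -0.0, 0.0]
wrist_force: [2.5, -0.7, -5.4]
gripper_width: 0.041
finger_force: 61.7
```

Emit:
{"method": "play_rows", "body": {"targets": [[0.3,0,0,0,0,0,0],[0.3,0,0,0,0,0,0],[0.3,0,0,0,0,0,0],[0.3,0,0,0,0,0,0],[0.3,0,0,-0.06,0,0,0]], "newtons": 80}}

```text
time: 4.58
tcp_pos: [0.5291, -0.19, 0.0567]
orientation: [0.92, 0.393, -0.002, -0.003]
wrist_force: [-0.5, 1.3, -5.2]
gripper_width: 0.0409
finger_force: 86.9
```

Emit:
{"method": "play_rows", "body": {"targets": [[0.3,0,0,-0.2,0,0,0],[0.3,0.08,-0.158,0,0,0,0],[0.3,0.08,-0.158,0,0,0,0],[0.3,0.08,-0.158,0,0,0,0],[0.3,0.08,-0.158,0,0,0,0]]}}

```text
time: 5.2
tcp_pos: [0.4713, -0.0226, 0.1092]
orientation: [0.92, 0.393, -0.0, -0.0]
wrist_force: [0.1, 0.4, -5.7]
gripper_width: 0.0408
finger_force: 87.4
```

Emit:
{"method": "play_rows", "body": {"targets": [[0.3,0,0,0,0,0,0.0269],[0.3,0,0,0,0,0,0.0269],[0.3,0,0,0,0,0,0.0269],[0.3,0,0,0,0,0,0],[0.3,0,0,0,0,0,0]]}}

```text
time: 5.82
tcp_pos: [0.4722, -0.0241, 0.109]
orientation: [0.989, 0.151, -0.0, -0.0]
wrist_force: [0.4, 0.7, -6.2]
gripper_width: 0.0407
finger_force: 87.3
```

Run:
```python
from h import *
s=ctrl.get_state();c=ctrl.calibration("wrist");im=ctrl.camera("wrist")
p=s['tcp_pos'];print(p,s['orientation'],s['wrist_force'],np.degrees(s['joint_positions']))
hsv=cv2.cvtColor(im,cv2.COLOR_BGR2HSV)
cv2.imwrite("pics/w3.png",im)
```

```text
[ 0.47224073 -0.02406139  0.10899798] [ 9.88574098e-01  1.50735671e-01 -9.61793291e-05 -3.71832668e-05] [ 0.39517806  0.72584877 -6.22313349] [-9.79188102e+00 -1.16008741e+00  9.99281298e+01  5.58026069e-04
  8.12437611e+01  6.28689095e+01]
```

View pics/w3.png

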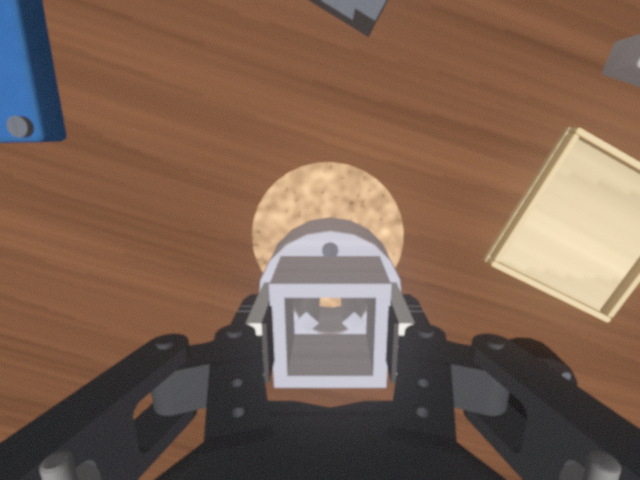

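The held holder is upright, centred at column 330 over the mat (252–404, top edge at row 162), and the tray is empty. I'll lower it.

Emit:
{"method": "play_rows", "body": {"targets": [[0.3,0,0,0.1,0,0,0],[0.3,0,0,0.08,0,0,0],[0.3,0,0,0.045,0,0,0],[0.3,0,0,0.026,0,0,0],[0.3,0,0,0,0,0,0]]}}

```text
time: 6.5
tcp_pos: [0.4725, -0.0242, 0.0461]
orientation: [0.989, 0.15, -0.0, 0.0]
wrist_force: [-1.1, 0.6, -5.2]
gripper_width: 0.0404
finger_force: 87.2
```

Emit:
{"method": "play_rows", "body": {"targets": [[0.3,0,0,0.004,0,0,0],[0.3,0,0,0.004,0,0,0],[0.3,0,0,0,0,0,0],[0.3,0,0,0,0,0,0],[0.3,0,0,0,0,0,0]]}}

```text
time: 7.12
tcp_pos: [0.4725, -0.0241, 0.0442]
orientation: [0.989, 0.15, 0.0, 0.0]
wrist_force: [-0.2, 0.2, -5.5]
gripper_width: 0.0408
finger_force: 87.2
```

Emit:
{"method": "play_rows", "body": {"targets": [[0.3,0,0,0.004,0,0,0],[0.3,0,0,0.004,0,0,0],[0.3,0,0,0,0,0,0],[0.3,0,0,0,0,0,0],[0.3,0,0,0,0,0,0]]}}

```text
time: 7.75
tcp_pos: [0.4725, -0.0241, 0.0424]
orientation: [0.989, 0.15, 0.0, 0.0]
wrist_force: [-1.9, -0.4, 0.2]
gripper_width: 0.0408
finger_force: 87.6
```

Emit:
{"method": "play_rows", "body": {"targets": [[0.85,0,0,0,0,0,0],[0.85,0,0,0,0,0,0],[1,0,0,-0.16,0,0,0],[1,0,0,-0.24,0,0,0],[1,0,0,-0.24,0,0,0]]}}

```text
time: 8.38
tcp_pos: [0.4725, -0.0241, 0.204]
orientation: [0.989, 0.15, 0.0, 0.0]
wrist_force: [0.7, 0.6, -0.2]
gripper_width: 0.0856
finger_force: 0.0
```

Emit:
{"method": "play_rows", "body": {"targets": [[1,0.09,-0.175,0,0,0,0],[1,0.09,-0.175,0,0,0,0],[1,0.09,-0.175,0,0,0,0],[1,0.09,-0.175,0,0,0,0],[1,0.09,-0.175,0,0,0,0]]}}

```text
time: 9.0
tcp_pos: [0.5158, 0.2199, 0.2026]
orientation: [0.989, 0.15, 0.001, 0.0]
wrist_force: [0.7, -0.3, -0.2]
gripper_width: 0.0854
finger_force: 0.0
```

Run:
```python
from h import *
ctrl.camera("wrist");s=ctrl.get_state();c=ctrl.calibration("wrist");im=ctrl.camera("wrist")
p=s['tcp_pos'];print(s['time'],p,s['orientation'],proj(c,[.515,.218,.035]))
cv2.imwrite("pics/w4.png",im)
hsv=cv2.cvtColor(im,cv2.COLOR_BGR2HSV)
k=big(cv2.inRange(hsv,(100,120,50),(130,255,255)));r=cv2.minAreaRect(pl(c,k,.025));print(r)
```

```text
9.05 [0.51588474 0.22567746 0.2020992 ] [ 0.98836234  0.15208205  0.00137516 -0.00300586] (np.float64(338.6291412851582), np.float64(221.51216337148378))
((0.5179740190505981, 0.22204646468162537), (0.09959767758846283, 0.09968844056129456), 17.51223373413086)
```

View pics/w4.png

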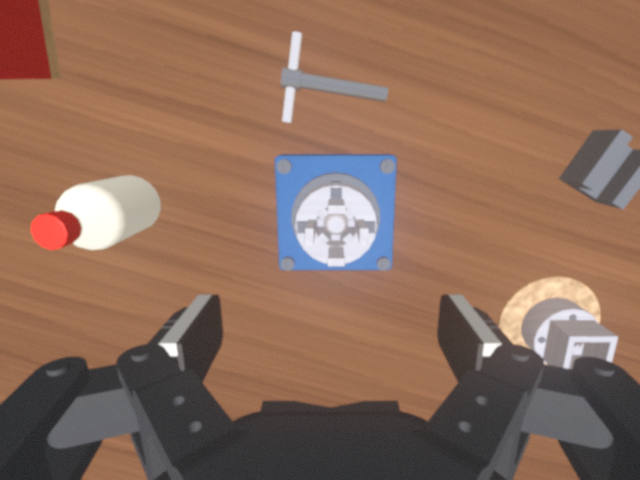

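The wrist view shows the chuck at (336,222) on the blue head, with block sides and jaws aligned with the image axes. The yaw is right, and the bottle and key are clear of the fingers. I'll descend partway.

Emit:
{"method": "play_rows", "body": {"targets": [[1,0,0,0.1,0,0,0],[1,0,0,0.1,0,0,0],[1,0,0,0.1,0,0,0],[1,0,0,0,0,0,0],[1,0,0,0,0,0,0]]}}

```text
time: 9.72
tcp_pos: [0.5159, 0.2179, 0.1283]
orientation: [0.989, 0.149, 0.001, -0.0]
wrist_force: [0.6, 0.1, 0.1]
gripper_width: 0.0853
finger_force: 0.0
```

Run:
```python
from h import *
s=ctrl.get_state();c=ctrl.calibration("wrist");im=ctrl.camera("wrist")
p=s['tcp_pos'];print(s['time'],p,s['orientation'])
hsv=cv2.cvtColor(im,cv2.COLOR_BGR2HSV)
k=big(cv2.inRange(hsv,(100,120,50),(130,255,255)));print(cv2.boundingRect(k));r=cv2.minAreaRect(pl(c,k,.025));print(r)
cv2.imwrite("pics/w5.png",im)
```

```text
9.725 [0.5159425  0.2178657  0.12832621] [ 9.88783292e-01  1.49354012e-01  9.90115207e-04 -1.08940851e-05]
(246, 157, 156, 145)
((0.5187318921089172, 0.2220604568719864), (0.10017508268356323, 0.10006758570671082), 17.78349494934082)
```

Emit:
{"method": "play_rows", "body": {"targets": [[1,0.012,-0.013,0,0,0,0],[1,0,0,0.08,0,0,0],[1,0,0,0.08,0,0,0],[1,0,0,0.05,0,0,0],[1,0,0,0,0,0,0]]}}

```text
time: 10.4
tcp_pos: [0.5167, 0.2221, 0.0738]
orientation: [0.989, 0.15, -0.001, 0.0]
wrist_force: [0.5, 1.3, 0.3]
gripper_width: 0.0855
finger_force: 0.0
```

Emit:
{"method": "play_rows", "body": {"targets": [[0.3,0,0,0,0,0,0],[0.3,0,0,0,0,0,0],[0.3,0,0,0,0,0,0],[0.3,0,0,0,0,0,0],[0.3,0,0,0,0,0,0]], "newtons": 80}}

```text
time: 11.02
tcp_pos: [0.518, 0.2224, 0.076]
orientation: [0.989, 0.15, 0.001, -0.0]
wrist_force: [0.6, -0.1, 6.3]
gripper_width: 0.0426
finger_force: 82.8
```

Emit:
{"method": "play_rows", "body": {"targets": [[0.3,0,0,-0.03,0,0,0],[0.3,0,0,-0.03,0,0,0],[0.3,0,0,-0.04,0,0,0],[0.3,0,0,-0.04,0,0,0],[0.3,0,0,0,0,0,0]]}}

```text
time: 11.65
tcp_pos: [0.5175, 0.2223, 0.111]
orientation: [0.989, 0.15, 0.001, -0.0]
wrist_force: [-0.0, 0.2, -6.9]
gripper_width: 0.0421
finger_force: 83.0
```

The chuck is free. I'll take a reference picture of it in the grip, then move to the tray, with one look at the bare spindle on the way.

Run:
```python
from h import *
cv2.imwrite("pics/heldchuck.png",ctrl.camera("wrist"))
```

Emit:
{"method": "play_rows", "body": {"targets": [[0.3,0,0,-0.16,0,0,0],[0.3,-0.054,0.18,0,0,0,0],[0.3,-0.054,0.18,0,0,0,0],[0.3,-0.054,0.18,0,0,0,0],[0.3,0,0,0,0,0,0]]}}

```text
time: 12.32
tcp_pos: [0.5179, 0.0779, 0.1491]
orientation: [0.989, 0.147, -0.001, 0.001]
wrist_force: [-0.4, -0.2, -6.9]
gripper_width: 0.0422
finger_force: 84.2
```

Run:
```python
from h import *
ctrl.camera("top")
s=ctrl.get_state();c=ctrl.calibration("wrist");im=ctrl.camera("wrist");cv2.imwrite("pics/spin.png",im)
print(s['time'],s['tcp_pos'],s['orientation'],proj(c,[.518,.222,.058]),proj(c,[.518,.222,.035]),c['t'])
np.save('spin.npy',{k:np.array(v) for k,v in c.items()},allow_pickle=True)
u,v=map(int,proj(c,[.518,.222,.045]));x0=max(u-70,0);y0=max(v-70,0)
a=cv2.resize(im[y0:y0+140,x0:x0+140],None,fx=2.8,fy=2.8,interpolation=cv2.INTER_CUBIC)
h=cv2.imread('pics/heldchuck.png')[150:430,230:430];b=cv2.resize(h,(280,392),interpolation=cv2.INTER_CUBIC)
print(x0,y0);cv2.imwrite('pics/cmp1.png',np.hstack([a[:392],b]))
```

```text
12.375 [0.51787653 0.07988942 0.14914369] [ 9.88979855e-01  1.48048738e-01 -5.86454074e-04 -2.71570033e-04] (np.float64(109.4273008318334), np.float64(178.48325050265504)) (np.float64(129.05330067421178), np.float64(174.37599508369775)) [-0.07549072  0.48738602  0.43253659]
50 106
```

View pics/cmp1.png

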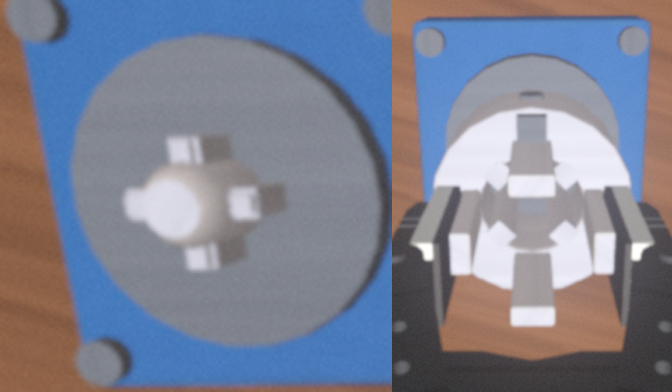

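The left crop shows the bare spindle: stub top at about (113,181) in the full image, teeth aligned with the block sides, and consistent with the grip position to about 2 mm. The right crop shows the chuck held squarely. I'll continue to the tray.

Emit:
{"method": "play_rows", "body": {"targets": [[0.3,-0.052,0.207,0,0,0,0],[0.3,-0.052,0.207,0,0,0,0],[0.3,-0.052,0.207,0,0,0,0],[0.3,-0.052,0.207,0,0,0,0],[0.3,-0.052,0.207,0,0,0,0]]}}

```text
time: 13.05
tcp_pos: [0.5333, -0.1853, 0.1493]
orientation: [0.989, 0.151, 0.0, -0.0]
wrist_force: [0.4, -0.4, -7.2]
gripper_width: 0.0421
finger_force: 84.8
```

Emit:
{"method": "play_rows", "body": {"targets": [[0.3,0,0,0,0,0,0],[0.3,0,0,0,0,0,0],[0.3,0,0,0.06,0,0,0],[0.3,0,0,0.06,0,0,0],[0.3,0,0,0,0,0,0]]}}

```text
time: 13.68
tcp_pos: [0.5311, -0.1836, 0.1164]
orientation: [0.989, 0.15, -0.003, -0.002]
wrist_force: [-0.1, -0.2, -7.2]
gripper_width: 0.0421
finger_force: 85.2
```

Emit:
{"method": "play_rows", "body": {"targets": [[0.3,0,0.016,0.09,0,0,0],[0.3,0,0,0.08,0,0,0],[0.3,0,0,0.06,0,0,0],[0.3,0,0,0.03,0,0,0],[0.3,0,0,0,0,0,0]]}}

```text
time: 14.3
tcp_pos: [0.5338, -0.1889, 0.0542]
orientation: [0.989, 0.15, -0.0, -0.0]
wrist_force: [0.1, -0.3, -6.8]
gripper_width: 0.0422
finger_force: 85.4
```

Emit:
{"method": "play_rows", "body": {"targets": [[0.3,0,0,0.005,0,0,0],[0.3,0,0,0.004,0,0,0],[0.3,0,0,0.004,0,0,0],[0.3,0,0,0,0,0,0],[0.3,0,0,0,0,0,0]]}}

```text
time: 14.92
tcp_pos: [0.534, -0.189, 0.0514]
orientation: [0.989, 0.15, 0.0, 0.0]
wrist_force: [-0.0, 0.4, -6.7]
gripper_width: 0.0421
finger_force: 85.4
```

Emit:
{"method": "play_rows", "body": {"targets": [[0.3,0,0,0.008,0,0,0],[0.3,0,0,0.008,0,0,0],[0.3,0,0,0.004,0,0,0],[0.3,0,0,0.002,0,0,0],[0.3,0,0,0,0,0,0]]}}

```text
time: 15.55
tcp_pos: [0.534, -0.1891, 0.0458]
orientation: [0.989, 0.15, -0.0, 0.0]
wrist_force: [-0.2, -0.2, -7.5]
gripper_width: 0.0419
finger_force: 85.4
```

Emit:
{"method": "play_rows", "body": {"targets": [[0.3,0,0,0.003,0,0,0],[0.3,0,0,0.003,0,0,0],[0.3,0,0,0,0,0,0],[0.3,0,0,0,0,0,0],[0.3,0,0,0,0,0,0]]}}

```text
time: 16.18
tcp_pos: [0.5341, -0.1891, 0.045]
orientation: [0.989, 0.15, 0.0, 0.0]
wrist_force: [-4.0, 1.1, 0.0]
gripper_width: 0.0419
finger_force: 86.0
```

Emit:
{"method": "play_rows", "body": {"targets": [[0.9,0,0,0,0,0,0],[0.9,0,0,0,0,0,0],[1,0,0,-0.14,0,0,0],[1,0,0,-0.22,0,0,0],[1,-0.01,-0.176,0,0,0,0]]}}

```text
time: 16.8
tcp_pos: [0.5231, -0.1507, 0.1413]
orientation: [0.989, 0.148, 0.006, 0.004]
wrist_force: [-0.3, 0.8, -0.9]
gripper_width: 0.0851
finger_force: 0.0
```

Emit:
{"method": "play_rows", "body": {"targets": [[1,-0.01,-0.176,0,0,0,0],[1,-0.01,-0.176,0,0,0,0],[1,-0.01,-0.176,0,0,0,0],[1,0,0,0,0,0,0],[1,0,0,0,0,0,0]]}}

```text
time: 17.42
tcp_pos: [0.4731, -0.0242, 0.1349]
orientation: [0.989, 0.15, 0.001, 0.001]
wrist_force: [-0.6, 1.1, 0.2]
gripper_width: 0.0856
finger_force: 0.0
```

Run:
```python
from h import *
s=ctrl.get_state();p=s['tcp_pos'];print(p,s['orientation'])
im=ctrl.camera("wrist");cv2.imwrite("pics/w6.png",im)
a=2*np.arctan2(s['orientation'][1],s['orientation'][0]);d=np.array([.4725,-.0241])-p[:2]
print((d@[np.cos(a),np.sin(a)])/.25,(d@[np.sin(a),-np.cos(a)])/.25,(p[2]-.0424)/.25)
```

```text
[ 0.47306072 -0.02420128  0.13492349] [9.88714926e-01 1.49805279e-01 8.86508082e-04 6.22941234e-04]
-0.0020222021274598195 -0.0010513266050746122 0.37009397498642016
```

Emit:
{"method": "play_rows", "body": {"targets": [[1,0,0,0.12,0,0,0],[1,0,0,0.12,0,0,0],[1,0,0,0.09,0,0,0],[1,0,0,0.035,0,0,0],[1,0,0,0,0,0,0]]}}

```text
time: 18.1
tcp_pos: [0.4725, -0.0245, 0.0428]
orientation: [0.989, 0.149, -0.0, -0.0]
wrist_force: [0.0, 0.1, -0.2]
gripper_width: 0.0857
finger_force: 0.0
```

Emit:
{"method": "play_rows", "body": {"targets": [[0.3,0,0,0,0,0,0],[0.3,0,0,0,0,0,0],[0.3,0,0,0,0,0,0],[0.3,0,0,0,0,0,0],[0.3,0,0,0,0,0,0]], "newtons": 80}}

```text
time: 18.73
tcp_pos: [0.4735, -0.0241, 0.0444]
orientation: [0.989, 0.15, 0.001, 0.001]
wrist_force: [1.0, -0.2, 6.3]
gripper_width: 0.0404
finger_force: 84.1
```

Emit:
{"method": "play_rows", "body": {"targets": [[0.3,0,0,-0.1,0,0,0],[0.3,0,0,-0.16,0,0,0],[0.3,0,0,-0.16,0,0,0],[0.3,0,0,0,0,0,0],[0.3,0,0,0,0,0,0]]}}

```text
time: 19.35
tcp_pos: [0.4705, -0.0235, 0.1449]
orientation: [0.989, 0.15, -0.003, -0.001]
wrist_force: [-0.4, 0.5, -6.6]
gripper_width: 0.0403
finger_force: 83.1
```

Run:
```python
from h import *
s=ctrl.get_state();p=s['tcp_pos'];im=ctrl.camera("wrist");cv2.imwrite("pics/heldholder.png",im)
a=2*np.arctan2(s['orientation'][1],s['orientation'][0]);d=np.array([.518,.2224])-p[:2]
print(s['time'],p,s['orientation'],(d@[np.cos(a),np.sin(a)])/.25,(d@[np.sin(a),-np.cos(a)])/.25)
b=cv2.imread('pics/heldchuck.png')
cv2.imwrite('pics/cmp2.png',np.hstack([cv2.resize(q[190:390,230:430],(400,400),interpolation=cv2.INTER_CUBIC) for q in (b,im)]))
```

```text
19.35 [ 0.47054173 -0.0235088   0.14492229] [ 9.88737003e-01  1.49637523e-01 -2.64589579e-03 -8.65484290e-04] 0.47239592718087076 -0.8834120766235618
```

View pics/cmp2.png

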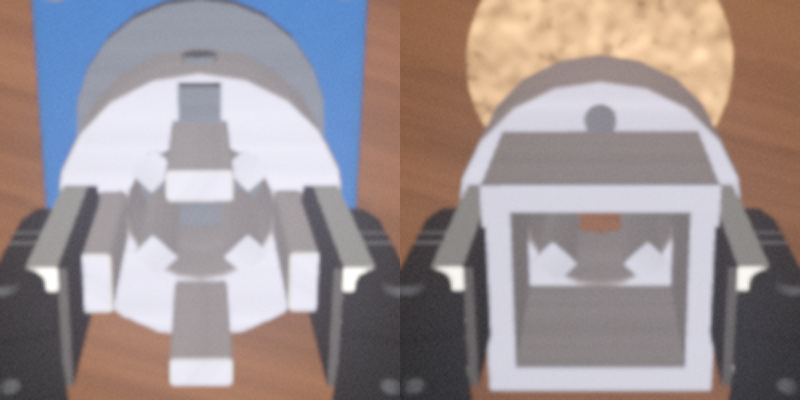

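Comparing the same grips: the holder body is about 4–5 px (about 2 mm) lower in the image than the chuck was, i.e. towards -x of the tool. Sideways it is identical at column 200. So I aim 2 mm further along tool x than the chuck-grip TCP.

Emit:
{"method": "play_rows", "body": {"targets": [[0.3,0.096,-0.177,0,0,0,0],[0.3,0.096,-0.177,0,0,0,0],[0.3,0.096,-0.177,0,0,0,0],[0.3,0.096,-0.177,0,0,0,0],[0.3,0.096,-0.177,0,0,0,0]]}}

```text
time: 20.02
tcp_pos: [0.5202, 0.224, 0.1444]
orientation: [0.989, 0.15, -0.003, 0.001]
wrist_force: [-0.0, -0.8, -5.3]
gripper_width: 0.0403
finger_force: 83.3
```

Emit:
{"method": "play_rows", "body": {"targets": [[0.3,0,0,0,0,0,0],[0.3,0,0,0.04,0,0,0],[0.3,0,0,0.04,0,0,0],[0.3,0,0,0,0,0,0],[0.3,0,0,0,0,0,0]]}}

```text
time: 20.65
tcp_pos: [0.5216, 0.2222, 0.128]
orientation: [0.989, 0.149, -0.0, 0.0]
wrist_force: [0.4, -0.0, -5.0]
gripper_width: 0.0405
finger_force: 83.7
```

```bash
cat > d.py <<'E'
from h import *
ctrl.camera("wrist");s=ctrl.get_state();p=s['tcp_pos']
q=s['orientation'];a=2*np.arctan2(q[1],q[0]);d=np.array([.5199,.2230])-p[:2]
print(s['time'],p,q,np.degrees(a),'share',(d@[np.cos(a),np.sin(a)])/.25,(d@[np.sin(a),-np.cos(a)])/.25,s['wrist_force'],s['moment'])
E
python3 d.py
```

```text
20.7 [0.52186972 0.22244711 0.12842033] [ 9.88823404e-01  1.49090931e-01  4.10499796e-04 -2.29509150e-05] 17.14849819725989 share -0.0068765240630607955 -0.004436337523985358 [-0.32958764 -0.02405645 -6.13121472] [-0.02665258 -0.07355092  0.02102365]
```

Emit:
{"method": "play_rows", "body": {"targets": [[0.3,-0.007,-0.004,0.04,0,0,0],[0.3,0,0,0.04,0,0,0],[0.3,0,0,0.014,0,0,0],[0.3,0,0,0,0,0,0],[0.3,0,0,0,0,0,0]]}}

```text
time: 21.32
tcp_pos: [0.5199, 0.2235, 0.1048]
orientation: [0.989, 0.15, 0.0, -0.0]
wrist_force: [-0.1, -0.3, -6.4]
gripper_width: 0.0407
finger_force: 83.8
```

```bash
python3 d.py
```

```text
21.375 [0.51992811 0.22350134 0.10495834] [ 9.88747880e-01  1.49590874e-01  4.47014876e-04 -5.12328648e-06] 17.206437409733066 share -0.0007006087632151109 0.0018823578391882756 [ 0.25643793  0.13472826 -5.12844281] [-0.01595167 -0.05544386  0.05135714]
```

Now the slow descent, tips of the taper first: 9 mm, watching the force.

Emit:
{"method": "play_rows", "body": {"targets": [[0.3,0,0.002,0.012,0,0,0],[0.3,0,0,0.012,0,0,0],[0.3,0,0,0.012,0,0,0],[0.3,0,0,0,0,0,0],[0.3,0,0,0,0,0,0]]}}

```text
time: 22.0
tcp_pos: [0.5198, 0.2229, 0.0955]
orientation: [0.989, 0.15, 0.0, 0.0]
wrist_force: [0.0, -0.2, -5.0]
gripper_width: 0.0407
finger_force: 83.8
```

Emit:
{"method": "play_rows", "body": {"targets": [[0.3,0,0,0.006,0,0,0],[0.3,0,0,0.006,0,0,0],[0.3,0,0,0.006,0,0,0],[0.3,0,0,0,0,0,0],[0.3,0,0,0,0,0,0]]}}

```text
time: 22.62
tcp_pos: [0.5197, 0.2229, 0.091]
orientation: [0.989, 0.15, -0.0, 0.0]
wrist_force: [-0.3, 0.8, -5.6]
gripper_width: 0.0406
finger_force: 83.8
```

Emit:
{"method": "play_rows", "body": {"targets": [[0.3,0,0,0.008,0,0,0],[0.3,0,0,0.008,0,0,0],[0.3,0,0,0.008,0,0,0],[0.3,0,0,0,0,0,0],[0.3,0,0,0,0,0,0]]}}

```text
time: 23.25
tcp_pos: [0.5198, 0.2229, 0.085]
orientation: [0.989, 0.15, 0.0, 0.0]
wrist_force: [0.1, 0.4, -5.8]
gripper_width: 0.0406
finger_force: 83.8
```

Emit:
{"method": "play_rows", "body": {"targets": [[0.3,0,0,0.01,0,0,0],[0.3,0,0,0.01,0,0,0],[0.3,0,0,0.008,0,0,0],[0.3,0,0,0,0,0,0],[0.3,0,0,0,0,0,0]]}}

```text
time: 23.88
tcp_pos: [0.5198, 0.2229, 0.0781]
orientation: [0.989, 0.15, 0.0, 0.0]
wrist_force: [-0.2, -0.4, -5.3]
gripper_width: 0.0406
finger_force: 83.8
```

Emit:
{"method": "play_rows", "body": {"targets": [[0.3,0,0,0.004,0,0,0],[0.3,0,0,0.002,0,0,0],[0.3,0,0,0,0,0,0],[0.3,0,0,0,0,0,0],[0.3,0,0,0,0,0,0]]}}

```text
time: 24.5
tcp_pos: [0.5198, 0.2229, 0.0765]
orientation: [0.989, 0.15, 0.0, 0.0]
wrist_force: [-0.3, 0.4, -6.0]
gripper_width: 0.0402
finger_force: 83.8
```

Emit:
{"method": "play_rows", "body": {"targets": [[0.3,0,0,0.003,0,0,0],[0.3,0,0,0.003,0,0,0],[0.3,0,0,0,0,0,0],[0.3,0,0,0,0,0,0],[0.3,0,0,0,0,0,0]]}}

```text
time: 25.12
tcp_pos: [0.5198, 0.2229, 0.0764]
orientation: [0.989, 0.15, 0.0, 0.0]
wrist_force: [-4.8, -2.0, 5.4]
gripper_width: 0.0404
finger_force: 85.1
```

It is seated: contact at 0.0764 as predicted. I'll release and retreat.

Emit:
{"method": "play_rows", "body": {"targets": [[0.8,0,0,0,0,0,0],[0.9,0,0,0,0,0,0],[1,0,0,-0.04,0,0,0],[1,0,0,-0.2,0,0,0],[1,-0.1,0,-0.2,0,0,0]]}}

```text
time: 25.75
tcp_pos: [0.4966, 0.2156, 0.1864]
orientation: [0.989, 0.149, 0.0, -0.0]
wrist_force: [-0.1, 0.1, 1.2]
gripper_width: 0.0853
finger_force: 0.0
```

Emit:
{"method": "play_rows", "body": {"targets": [[1,-0.2,0.15,0,0,0,0],[1,0,0.15,0,0,0,0],[1,0,0.15,0,0,0,0],[1,0,0,0,0,0,0],[1,0,0,0,0,0,0]]}}

```text
time: 26.38
tcp_pos: [0.4815, 0.0936, 0.1855]
orientation: [0.989, 0.149, 0.0, -0.0]
wrist_force: [0.5, -0.3, -0.8]
gripper_width: 0.0852
finger_force: 0.0
```

Run:
```python
from h import *
c=ctrl.calibration("wrist");w=ctrl.camera("wrist");s=ctrl.camera("scene")
print(ctrl.get_state()['tcp_pos'])
cv2.imwrite('pics/fin.png',np.hstack([cv2.resize(w,(427,320)),cv2.resize(s[150:350,240:473],(373,320),interpolation=cv2.INTER_CUBIC)]))
```

```text
[0.481357   0.09412066 0.18530695]
```

View pics/fin.png

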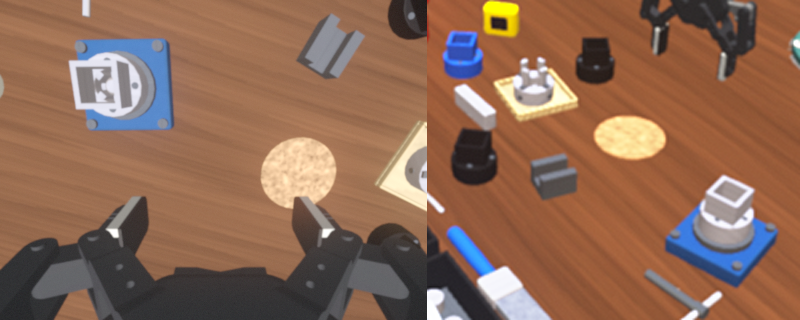

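The picture shows the holder seated flat on the spindle (at (728,210) in the right half), the chuck upright in the tray (at (533,85)), the other things in place and the gripper clear. Handing in.

```bash
python3 -c "
from cell import ctrl
print(ctrl.hand_in())"
```

```text
the job is handed in; nothing more can be done
None
```

I swapped the two parts and handed the job in at about 26 s: the holder is fully home on the spindle with its splines engaged, and the chuck stands upright in the tray. The last picture shows nothing else on the bench disturbed, but the hand-in gave no pass/fail result.

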